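# Weigh out garlic on the kitchen scale

### The arm

A 6-joint arm with a two-finger parallel gripper is mounted at the origin on a cart in front of the work surface, level with it; the furniture and walls round the work are solid. World frame = base frame: x ahead of the robot, y to its left, z up, the work surface at z = 0. Lengths are in m, angles in degrees, forces in N, time in s.
With the tool pointing down it reaches from about 0.375 to 0.9 m from the base axis. Payload 3.1 kg.
Tool frame: the origin (TCP) lies at the very end of the fingers, on their centre line; the grasp point (between the pads) lies grip_point_offset behind it (grip_point_offset is the distance from the TCP to the grasp point, in m); z points along the fingers, y is the line along which they close (so a half turn about z gives the same grasp; the last joint's range is limited). The gripper opens to 87 mm and grips with 3 to 60 N. Pads are 19 mm wide; open, the fingers measure 117 mm over their backs; the gripper's body (75 mm by 190 mm) begins 51 mm behind the grasp point.
Start: joints at [-81.274, 30.224, 82.088, -0, 67.689, -10.227], TCP at [0.203, -0.591, 0.223] pointing down, gripper open.
Joint ranges: [-176.69, 176.69], [-43.24, 126.21], [12.49, 139.97], [-82, 262], [0, 151.66], [-163.58, 163.58]. Speed limits (degrees/s): [159.86, 159.86, 180, 180, 180, 180].

### API

Orientations are given as a 3x3 rotation matrix whose columns are the frame's x, y, z axes.
In Python, from rig import * gives the robot as it stands.
- The arm moves only by the tool move_arm, never from a script. Its argument "increments" is a list of rows, each a list of 3 entries, a list of its own where there are three numbers: the shift along the tool's x, y, z in units of 30 mm (1.0 is 30 mm), then the turn, a rotation vector about the tool's x, y, z in units of 120 degrees (1.0 is 120 degrees), then the closure, from 0 (fully open) to 1 (shut). A call has 1 to 20 rows; each row shifts and turns the commanded pose from where the row before left it, along the tool's axes as they then stand; what a row does not reach is not made up. A row lasts 1/12 s, in which the tool goes at most 41.7 mm and 7.16 degrees, less where a joint would pass 70% of its speed; a pose out of reach is approached as far as the arm can. A call with a number of a shift or a turn outside -1 to 1 is refused whole. A call with a gripper value outside its range is refused whole. The fingers move at their own pace and stop on an object; the grip force is fixed at half the most. Time passes only in rows, so rows that do not move let the fingers close. It gives the time, the measured TCP pose, the force, the opening and the grip force at its end, in the units of the state.
- read_state(): the state, without advancing time (a new reading comes with each control period).
- capture(name): name is "scene" or "top"; returns a dict with "img" (400x640x3 uint8, red, green, blue), "mtx" (3x3 intrinsics, pixels), "distortion" ([k1, k2, p1, p2, k3] as OpenCV has them; the pictures are not rectified), "eye" and "rotation" of the camera in the world. Camera axes: x right, y down, z forward; pixel columns grow to the right and rows downward; lengths in m; the calibration is good to about 2 mm. A picture is of the moment at which its call begins. There is no depth.
- hand_in(): hands the job in; it is judged then, once.
Trained networks look in a picture, given as the dict that the camera call returned (one of the last four; its "shot" number tells which), for a name from the list of things; names that differ only in an ending like _2 or _b are one class to them, and where a whole thing is asked for, a point or a joint stands for the part that bears it (a point fixed in the world has none). Each returns a list of dicts, best first, with "confidence" (0 to 1); they miss things now and then, are a little off and sometimes report something else, mostly with a low value. They report only what shows in the picture. A call takes as long as a camera call. They do not tell look-alikes from the thing itself.
- search_frame(picture, label): "extent" ([left, top, right, bottom] as shares, 0 to 1, of the picture: columns of its width, rows of its height, round what is visible of it).
- pinpoint(picture, label): "xy" ([column, row] as shares, 0 to 1, of the picture: columns of its width, rows of its height: a listed point, or the origin of a listed thing).
The state is a dict: "time_s": time; "joint_positions": joint angles; "qvel": joint speeds; "tau": joint torques, N m; "position": TCP position; "tcp_rot": TCP orientation; "force": force on the tool from outside, world axes, zero at the start; "moment": the same for the moment, N m; "opening": opening from 0.0 (shut) to 1.0 (fully open); "grasp_force": force on a finger pad.
Only numpy, scipy, OpenCV 4.12 (cv2) and the standard library are available. Lean on these libraries where they do the work, as an engineer would, in place of code of your own. Each camera call takes 0.05 s, during which the arm holds its last target. There are 200 camera calls.

### The job

Weigh out garlic for a recipe: lay garlic bulbs into the pan of the kitchen scale, gently and one at a time, letting go of each, until the pointer rests inside the dark sector of the dial. Then add no more, and leave the spare bulb where it stands.

Things in the scene. Friction and masses are not known exactly. Their poses are not given: they have to be found in the camera images.
- bulb_a_mid (a point): centre of one of three alike garlic bulbs (48 mm wide, 51 mm tall, about 60 g, round with a pointed tip), half-way up, 25 mm above its flat underside; they stand upright on the worktop among a lemon, a tin and a wooden lid. Any grasp yaw will do: it is round. z up
- bulb_b_mid (a point): centre of one of three alike garlic bulbs (48 mm wide, 51 mm tall, about 60 g, round with a pointed tip), half-way up, 25 mm above its flat underside; they stand upright on the worktop among a lemon, a tin and a wooden lid. Any grasp yaw will do: it is round. z up
- bulb_c_mid (a point): centre of one of three alike garlic bulbs (48 mm wide, 51 mm tall, about 60 g, round with a pointed tip), half-way up, 25 mm above its flat underside; they stand upright on the worktop among a lemon, a tin and a wooden lid. Any grasp yaw will do: it is round. z up
- pan_in (a point): centre of the inner floor of the scale's round steel pan: flat floor 160 mm across, rim 9 mm higher and 176 mm across; the floor is 75 mm above the worktop when empty and sinks under load. Axes: z up, x from the pan away from the dial, y to the left of that. The white scale is fixed to the worktop; its dial lies flat on the housing, in front of the pan (centre at x = -137 mm). Two bulbs lie side by side at y = +38 and -38 mm
- pan (a joint): how far the pan has sunk on its spring, in m: 0 empty, 0.010 per 100 g (one bulb about 0.006), stop at 0.025. The black dial pointer turns with it, clockwise, 10 degrees per mm; the dark sector, on the side of the dial nearest the pan, spans 0.0095 to 0.0145 (95 to 145 g)
Not all that is in view belongs to the job. What is shaped like the part that bears bulb_c_mid but red is not meant.

How it is judged (in metres and radians):
On the way:
1. one bulb alone lies in the pan, let go, the pan settled under its weight ((((horizontal distance between bulb_a_mid and pan_in below 0.08 m and z of bulb_a_mid in the frame of pan_in above 0.005 m) and horizontal distance between each of bulb_b_mid, bulb_c_mid and pan_in above 0.1 m) or ((horizontal distance between bulb_b_mid and pan_in below 0.08 m and z of bulb_b_mid in the frame of pan_in above 0.005 m) and horizontal distance between each of bulb_a_mid, bulb_c_mid and pan_in above 0.1 m) or ((horizontal distance between bulb_c_mid and pan_in below 0.08 m and z of bulb_c_mid in the frame of pan_in above 0.005 m) and horizontal distance between each of bulb_a_mid, bulb_b_mid and pan_in above 0.1 m)) and value of joint pan between 0.0045 and 0.0078 m and velocity of joint pan between -0.01 and 0.01 m/s and contact force between the fingers and anything else below 0.1 N), for 0.2 s.
At the end, for the whole second after the job is handed in: Two bulbs lie in the pan (each centre within 80 mm of the pan's centre), the pan has settled with the pointer in the dark sector (sunk 9.5 to 14.5 mm), and the third bulb is within 30 mm of where it stood ((((horizontal distance between bulb_b_mid and pan_in below 0.08 m and z of bulb_b_mid in the frame of pan_in above 0.005 m) and (horizontal distance between bulb_c_mid and pan_in below 0.08 m and z of bulb_c_mid in the frame of pan_in above 0.005 m) and distance of bulb_a_mid from where it was at the start of the episode below 0.03 m) or ((horizontal distance between bulb_a_mid and pan_in below 0.08 m and z of bulb_a_mid in the frame of pan_in above 0.005 m) and (horizontal distance between bulb_c_mid and pan_in below 0.08 m and z of bulb_c_mid in the frame of pan_in above 0.005 m) and distance of bulb_b_mid from where it was at the start of the episode below 0.03 m) or ((horizontal distance between bulb_a_mid and pan_in below 0.08 m and z of bulb_a_mid in the frame of pan_in above 0.005 m) and (horizontal distance between bulb_b_mid and pan_in below 0.08 m and z of bulb_b_mid in the frame of pan_in above 0.005 m) and distance of bulb_c_mid from where it was at the start of the episode below 0.03 m)) and value of joint pan between 0.0095 and 0.0145 m and velocity of joint pan between -0.01 and 0.01 m/s); the robot touches nothing.
It fails at once if the pan is pushed or struck down to its stop (sunk beyond 23 mm) (value of joint pan above 0.023 m).
It also fails if it takes over 61 s, if anything falls off the work surface, if the arm or the gripper's body presses on something with over 40 N, if the wrist force passes 120 N, or if a joint passes its speed limit or range.

## Working session

There is one attempt and no reset: what is moved stays moved. The work goes in short steps, Python scripts to look and compute and a tool call to move; the robot and the scene stay as the last step left them, time stands still between calls to the robot, and variables do not carry over. Pictures are saved under pics/ and viewed, at most 10 in all, crops included, and the job is handed in when it is done.

Besides the shell and the picture viewer there is one more tool, called after "Request:" as a command line: name --argument value ..., lists and objects as JSON in quotes. move_arm: Moves the arm, as the interface text tells. Its arguments: {"type":"object","properties":{"increments":{"type":"array"}},"required":["increments"]}

```bash
mkdir -p pics; cat > h.py <<'E'
from rig import *
import numpy as np, cv2
def ray(c,xy):
    p=np.array([[[xy[0]*640,xy[1]*400]]],float)
    u=cv2.undistortPoints(p,np.array(c["mtx"],float),np.array(c["distortion"],float))[0,0]
    return np.array(c["eye"],float), np.array(c["rotation"],float)@np.array([u[0],u[1],1.])
def at(c,xy,z):
    e,d=ray(c,xy); return e+d*(z-e[2])/d[2]
def save(c,n,s=1,box=None):
    im=c["img"][:,:,::-1]
    if box: im=im[box[1]:box[3],box[0]:box[2]]
    cv2.imwrite("pics/"+n,cv2.resize(im,None,fx=s,fy=s,interpolation=cv2.INTER_CUBIC))
E
python3 - <<'E'
from h import *
s=read_state(); print(s); import numpy as np
np.set_printoptions(precision=4,suppress=True)
try: print(grip_point_offset)
except Exception as e: print(e)
for n in("scene","top"):
    c=capture(n); save(c,n+"0.png",1.25); print(n,np.array(c["eye"]))
    for l,z in(("bulb_a_mid",.025),("pan_in",.075)):
        for d in pinpoint(c,l): print(l,np.array(d["xy"])*[640,400],d["confidence"],at(c,d["xy"],z))
E
```

```text
{'time_s': 0.0, 'joint_positions': array([-8.12745638e+01,  3.02790298e+01,  8.21558924e+01, -1.05855882e-03,
        6.76884615e+01, -1.02269516e+01]), 'qvel': array([ 0.04306256,  0.09500374, -0.0117869 ,  0.00308347, -0.02680457,
       -0.02342528]), 'tau': array([-2.66900643e-04, -4.40039098e+01, -1.76590419e+01,  6.32768590e-02,
        5.80664689e-02, -1.61919024e-04]), 'position': array([ 0.20290351, -0.59038013,  0.22157369]), 'tcp_rot': array([[ 9.45786572e-01,  3.24788613e-01, -3.43571991e-04],
       [ 3.24788589e-01, -9.45784253e-01,  2.12593487e-03],
       [ 3.65534458e-04, -2.12226892e-03, -9.99997681e-01]]), 'force': array([-0.09163104, -0.33117767,  0.05650798]), 'moment': array([ 0.02201611, -0.05377792, -0.00106006]), 'grasp_force': 0.0, 'opening': 1.0009592023804685}
0.0187
scene [-0.4413 -0.981   0.7811]
bulb_a_mid [288.896 189.68 ] 0.63 [0.6287 0.0382 0.025 ]
pan_in [248.896 169.   ] 0.65 [0.5873 0.1949 0.075 ]
top [ 0.2129 -0.1809  1.425 ]
bulb_a_mid [259.712 179.68 ] 0.53 [0.6103 0.0263 0.025 ]
pan_in [209.728 184.88 ] 0.82 [0.5841 0.1971 0.075 ]
```

View pics/scene0.png

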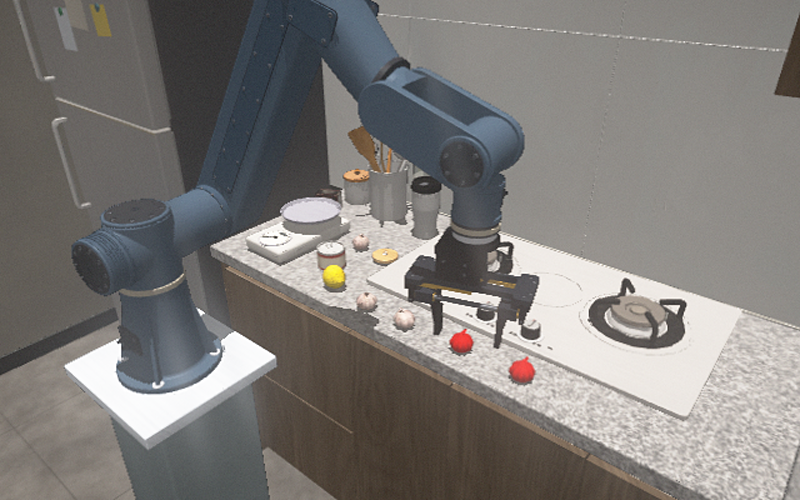

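View pics/top0.png

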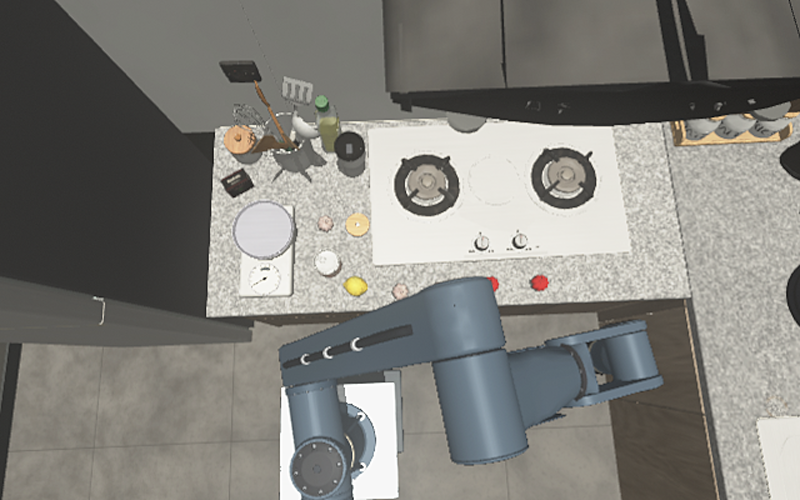

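The scene view shows three pale garlic bulbs at about (288,193), (294,241) and (323,255) in raw pixels. There are red look-alikes at (369,273) and (418,296), which are not meant. Other things that could be confused with them are the lemon (267,221), the tin (265,205) and the lid (308,205). The pan is at (249,169).

```bash
python3 - <<'E'
from h import *
np.set_printoptions(precision=4,suppress=True)
C={n:capture(n) for n in("scene","top")}
save(C["scene"],"crop.png",5,(225,150,385,270))
for l in("bulb_a_mid",):
  for n,c in C.items():
    for d in search_frame(c,l): print(n,np.array(d["extent"])*[640,400,640,400],d["confidence"])
def hue(c,cx,cy,r=14):
    im=c["img"].astype(int); p=im[cy-r:cy+r,cx-r:cx+r]
    m=((p[:,:,0]-p[:,:,2])>22).astype(np.uint8)
    k,lab,st,ce=cv2.connectedComponentsWithStats(m)
    i=1+st[1:,4].argmax(); 
    x,y,w,h,a=st[i]; return (cx-r+x,cy-r+y,w,h,a), (cx-r+ce[i][0],cy-r+ce[i][1])
for n,pts in(("scene",[(288,193),(294,241),(323,255)]),("top",[(260,178),(320,232)])):
  for q in pts:
    b,ce=hue(C[n],*q); print(n,b,np.array(ce),at(C[n],((ce[0]+.5)/640,(ce[1]+.5)/400),.025))
# scale axis
c=C["top"]
for q in((264,230),(264,183),(328,262),(357,224),(356,286)): print(q,at(c,(q[0]/800,q[1]/500),.05))
E
```

```text
scene [282.112 184.4   296.192 199.2  ] 0.65
top [250.816 173.4   266.816 186.6  ] 0.59
scene (np.int32(282), np.int32(187), np.int32(13), np.int32(12), np.int32(105)) [288.0286 192.6667] [0.6082 0.0211 0.025 ]
scene (np.int32(285), np.int32(234), np.int32(17), np.int32(14), np.int32(151)) [292.5894 240.1391] [ 0.3952 -0.1935  0.025 ]
scene (np.int32(315), np.int32(246), np.int32(17), np.int32(16), np.int32(150)) [323.1333 254.1067] [ 0.397  -0.3072  0.025 ]
top (np.int32(254), np.int32(172), np.int32(13), np.int32(13), np.int32(106)) [260.0377 178.0943] [0.6144 0.0232 0.025 ]
top (np.int32(314), np.int32(227), np.int32(13), np.int32(13), np.int32(109)) [319.8349 232.6514] [ 0.4017 -0.1903  0.025 ]
(264, 230) [0.5941 0.1988 0.05  ]
(264, 183) [0.7388 0.2017 0.05  ]
(328, 262) [0.4916 0.0138 0.05  ]
(357, 224) [ 0.6012 -0.0717  0.05  ]
(356, 286) [ 0.419  -0.0649  0.05  ]
```

View pics/crop.png

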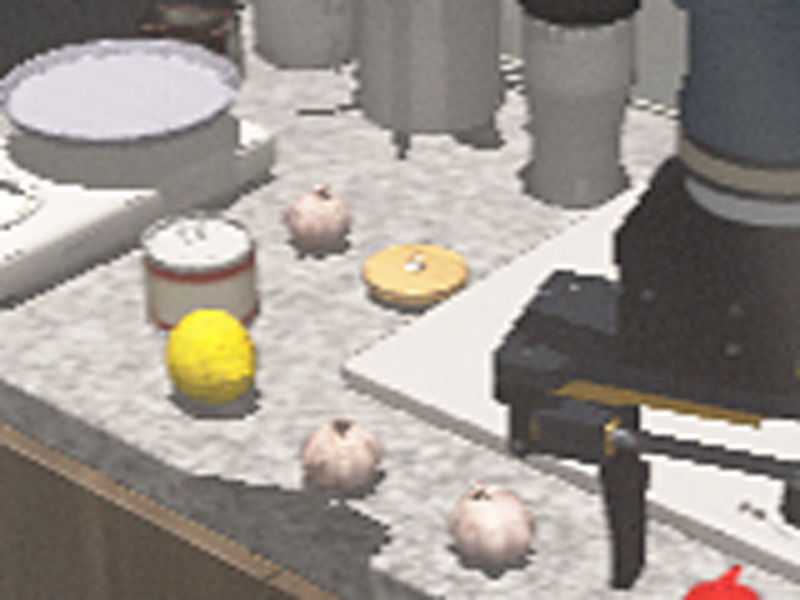

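The crop confirms three pinkish-white garlic bulbs: A near the scale, and B and C at the front edge. The red ones are excluded. I'll place C first, then A, and leave B as the spare. I'll start by turning the tool so it closes along world x.

Request:
move_arm --increments '[[[0, 0, 0], [0, 0, -0.0592], 0], [[0, 0, 0], [0, 0, -0.0592], 0], [[0, 0, 0], [0, 0, -0.0592], 0], [[0, 0, 0], [0, 0, -0.0592], 0], [[0, 0, 0], [0, 0, -0.0592], 0], [[0, 0, 0], [0, 0, -0.0592], 0], [[0, 0, 0], [0, 0, -0.0592], 0], [[0, 0, 0], [0, 0, -0.0592], 0], [[0, 0, 0], [0, 0, -0.0592], 0], [[0, 0, 0], [0, 0, -0.0592], 0], [[0, 0, 0], [0, 0, 0], 0], [[0, 0, 0], [0, 0, 0], 0]]'

```text
time_s: 1.5
position: [0.203, -0.5911, 0.2226]
tcp_rot: [[0.003, 1.0, 0.0], [1.0, -0.003, -0.0], [-0.0, 0.0, -1.0]]
force: [0.3, -0.7, 0.3]
opening: 1.003
grasp_force: 0.0
```

Request:
move_arm --increments '[[[0.68, 0.47, 0], [0, 0, 0], 0], [[0.68, 0.47, 0], [0, 0, 0], 0], [[0.68, 0.47, 0], [0, 0, 0], 0], [[0.68, 0.47, 0], [0, 0, 0], 0], [[0.68, 0.47, 0], [0, 0, 0], 0], [[0.68, 0.47, 0], [0, 0, 0], 0], [[0.68, 0.47, 0], [0, 0, 0], 0], [[0.68, 0.47, 0], [0, 0, 0], 0], [[0.68, 0.47, 0], [0, 0, 0], 0], [[0.68, 0.47, 0], [0, 0, 0], 0], [[0.68, 0.47, 0], [0, 0, 0], 0], [[0.68, 0.47, 0], [0, 0, 0], 0], [[0.68, 0.47, 0], [0, 0, 0], 0], [[0.66, 0.46, 0], [0, 0, 0], 0], [[0, 0, 0.9], [0, 0, 0], 0], [[0, 0, 0.9], [0, 0, 0], 0], [[0, 0, 0.9], [0, 0, 0], 0], [[0, 0, 0.8], [0, 0, 0], 0], [[0, 0, 0], [0, 0, 0], 0], [[0, 0, 0], [0, 0, 0], 0]]'

```text
time_s: 3.17
position: [0.3998, -0.3056, 0.1169]
tcp_rot: [[0.002, 1.0, -0.002], [1.0, -0.002, 0.002], [0.002, -0.002, -1.0]]
force: [0.2, -0.3, 0.7]
opening: 1.003
grasp_force: 0.0
```

```bash
python3 - <<'E'
from h import *
c=capture("scene"); save(c,"s2.png",5,(225,160,385,280)); print(read_state()["position"],pinpoint(c,"bulb_c_mid"))
E
```

```text
[ 0.40046593 -0.3064895   0.11801553] [{'xy': [0.6517, 0.7428], 'confidence': 0.84}, {'xy': [0.4578, 0.5925], 'confidence': 0.55}, {'xy': [0.5745, 0.6728], 'confidence': 0.53}]
```

View pics/s2.png

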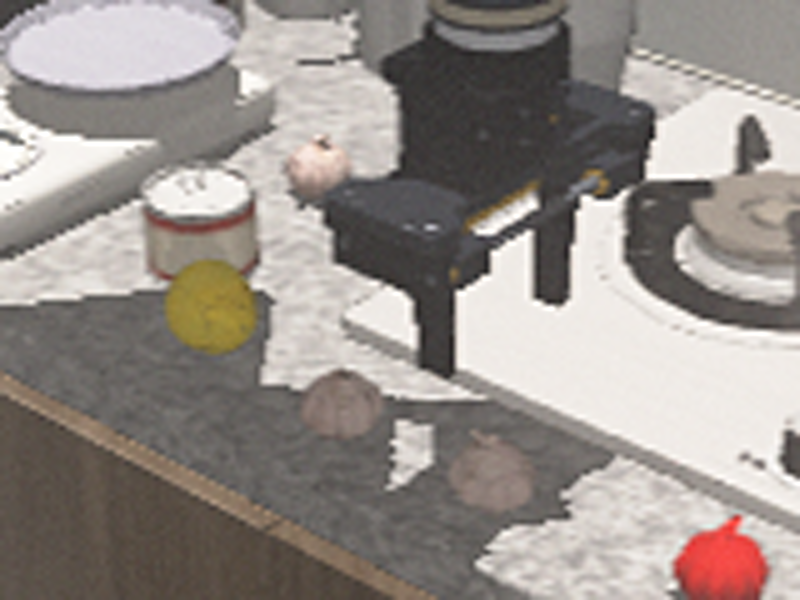

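The gripper is centred over bulb C at crop (490,470). The hob edge is clear of the fingers, so I'll go down and close.

Request:
move_arm --increments '[[[0, 0, 0.5], [0, 0, 0], 0], [[0, 0, 0.5], [0, 0, 0], 0], [[0, 0, 0.5], [0, 0, 0], 0], [[0, 0, 0.5], [0, 0, 0], 0], [[0, 0, 0.5], [0, 0, 0], 0], [[0, 0, 0.4], [0, 0, 0], 0], [[0, 0, 0.4], [0, 0, 0], 0], [[0, 0, 0.35], [0, 0, 0], 0], [[0, 0, 0], [0, 0, 0], 0], [[0, 0, 0], [0, 0, 0], 1], [[0, 0, 0], [0, 0, 0], 1], [[0, 0, 0], [0, 0, 0], 1], [[0, 0, 0], [0, 0, 0], 1], [[0, 0, 0], [0, 0, 0], 1], [[0, 0, 0], [0, 0, 0], 1], [[0, 0, 0], [0, 0, 0], 1], [[0, 0, 0], [0, 0, 0], 1], [[0, 0, 0], [0, 0, 0], 1], [[0, 0, 0], [0, 0, 0], 1]]'

```text
time_s: 4.85
position: [0.4005, -0.3064, 0.0083]
tcp_rot: [[0.0, 1.0, 0.001], [1.0, -0.0, -0.001], [-0.001, 0.001, -1.0]]
force: [0.8, 0.1, 2.8]
opening: 0.521
grasp_force: 29.9
```

Request:
move_arm --increments '[[[0, 0, -0.4], [0, 0, 0], 1], [[0, 0, -0.7], [0, 0, 0], 1], [[0, 0, -0.9], [0, 0, 0], 1], [[0, 0, -1], [0, 0, 0], 1], [[0, 0, -1], [0, 0, 0], 1], [[0, 0, -1], [0, 0, 0], 1], [[0, 0, -1], [0, 0, 0], 1], [[0, 0, -0.7], [0, 0, 0], 1], [[0, 0, -0.3], [0, 0, 0], 1], [[0.4, 0.13, 0], [0, 0, 0], 1], [[0.75, 0.25, 0], [0, 0, 0], 1], [[0.75, 0.25, 0], [0, 0, 0], 1], [[0.75, 0.25, 0], [0, 0, 0], 1], [[0.75, 0.25, 0], [0, 0, 0], 1], [[0.75, 0.25, 0], [0, 0, 0], 1], [[0.75, 0.25, 0], [0, 0, 0], 1], [[0.75, 0.25, 0], [0, 0, 0], 1], [[0.75, 0.25, 0], [0, 0, 0], 1], [[0.75, 0.25, 0], [0, 0, 0], 1]]'

```text
time_s: 6.43
position: [0.47, -0.0889, 0.2157]
tcp_rot: [[0.0, 1.0, -0.005], [1.0, -0.0, 0.003], [0.003, -0.005, -1.0]]
force: [0.6, -0.2, -1.2]
opening: 0.525
grasp_force: 29.9
```

Request:
move_arm --increments '[[[0.75, 0.25, 0], [0, 0, 0], 1], [[0.75, 0.25, 0], [0, 0, 0], 1], [[0.75, 0.25, 0], [0, 0, 0], 1], [[0.75, 0.25, 0], [0, 0, 0], 1], [[0.75, 0.25, 0], [0, 0, 0], 1], [[0.75, 0.25, 0], [0, 0, 0], 1], [[0.75, 0.25, 0], [0, 0, 0], 1], [[0.75, 0.25, 0], [0, 0, 0], 1], [[0.75, 0.25, 0], [0, 0, 0], 1], [[0.75, 0.25, 0], [0, 0, 0], 1], [[0.75, 0.25, 0], [0, 0, 0], 1], [[0.75, 0.25, 0], [0, 0, 0], 1], [[0.75, 0.25, 0], [0, 0, 0], 1], [[0.75, 0.25, 0], [0, 0, 0], 1], [[0.4, 0.3, 0], [0, 0, 0], 1], [[0, 0, 0], [0, 0, 0], 1], [[0, 0, 0], [0, 0, 0], 1], [[0, 0, 0], [0, 0, 0], 1]]'

```text
time_s: 7.93
position: [0.5837, 0.235, 0.216]
tcp_rot: [[-0.0, 1.0, -0.005], [1.0, 0.0, -0.001], [-0.001, -0.005, -1.0]]
force: [1.0, 0.0, -0.4]
opening: 0.525
grasp_force: 29.9
```

Request:
move_arm --increments '[[[0, 0, 0.5], [0, 0, 0], 1], [[0, 0, 0.8], [0, 0, 0], 1], [[0, 0, 0.8], [0, 0, 0], 1], [[0, 0, 0.7], [0, 0, 0], 1], [[0, 0, 0.6], [0, 0, 0], 1], [[0, 0, 0.4], [0, 0, 0], 1], [[0, 0, 0.2], [0, 0, 0], 1], [[0, 0, 0.1], [0, 0, 0], 1], [[0, 0, 0.1], [0, 0, 0], 1], [[0, 0, 0.1], [0, 0, 0], 1], [[0, 0, 0.1], [0, 0, 0], 1], [[0, 0, 0.1], [0, 0, 0], 1], [[0, 0, 0], [0, 0, 0], 1], [[0, 0, 0], [0, 0, 0], 1], [[0, 0, 0], [0, 0, 0], 1]]'

```text
time_s: 9.18
position: [0.5858, 0.2355, 0.0833]
tcp_rot: [[-0.0, 1.0, 0.0], [1.0, 0.0, 0.0], [0.0, 0.0, -1.0]]
force: [-0.1, 1.1, -0.1]
opening: 0.522
grasp_force: 29.9
```

Request:
move_arm --increments '[[[0, 0, 0.06], [0, 0, 0], 1], [[0, 0, 0.04], [0, 0, 0], 1], [[0, 0, 0], [0, 0, 0], 1], [[0, 0, 0], [0, 0, 0], 0.4], [[0, 0, 0], [0, 0, 0], 0.3], [[0, 0, 0], [0, 0, 0], 0.2], [[0, 0, 0], [0, 0, 0], 0.1], [[0, 0, 0], [0, 0, 0], 0.1], [[0, 0, 0], [0, 0, 0], 0.1], [[0, 0, 0], [0, 0, 0], 0.1], [[0, 0, -0.2], [0, 0, 0], 0.1], [[0, 0, -0.4], [0, 0, 0], 0.1], [[0, 0, -0.7], [0, 0, 0], 0.1], [[0, 0, -0.9], [0, 0, 0], 0.1], [[0, 0, -0.9], [0, 0, 0], 0.1], [[0, 0, -0.9], [0, 0, 0], 0.1], [[0, 0, -0.6], [0, 0, 0], 0.1], [[0, 0, 0], [0, 0, 0], 0.1], [[0, 0, 0], [0, 0, 0], 0.1], [[0, 0, 0], [0, 0, 0], 0.1]]'

```text
time_s: 10.85
position: [0.5849, 0.2352, 0.2177]
tcp_rot: [[0.0, 1.0, -0.001], [1.0, -0.0, -0.0], [-0.0, -0.001, -1.0]]
force: [-0.8, -0.3, -0.5]
opening: 0.898
grasp_force: 0.0
```

```bash
python3 - <<'E'
from h import *
c=capture("scene"); save(c,"s3.png",5,(190,120,350,240)); print(read_state()["position"],read_state()["opening"])
for d in pinpoint(c,"bulb_c_mid"): print(np.array(d["xy"])*[640,400],d["confidence"],at(c,d["xy"],.025),at(c,d["xy"],.094))
E
```

```text
[0.58455569 0.23509896 0.21697022] 0.9001653247571906
[251.072 171.6  ] 0.69 [0.6489249  0.25406131 0.025     ] [0.54942699 0.14134083 0.094     ]
[365.312 272.12 ] 0.64 [ 0.40476901 -0.44239666  0.025     ] [ 0.32755361 -0.49155598  0.094     ]
[292.416 236.92 ] 0.61 [ 0.40879893 -0.17850014  0.025     ] [ 0.33121575 -0.25174357  0.094     ]
[417.024 293.8  ] 0.59 [ 0.41354084 -0.5902964   0.025     ] [ 0.3355249  -0.62595788  0.094     ]
```

View pics/s3.png

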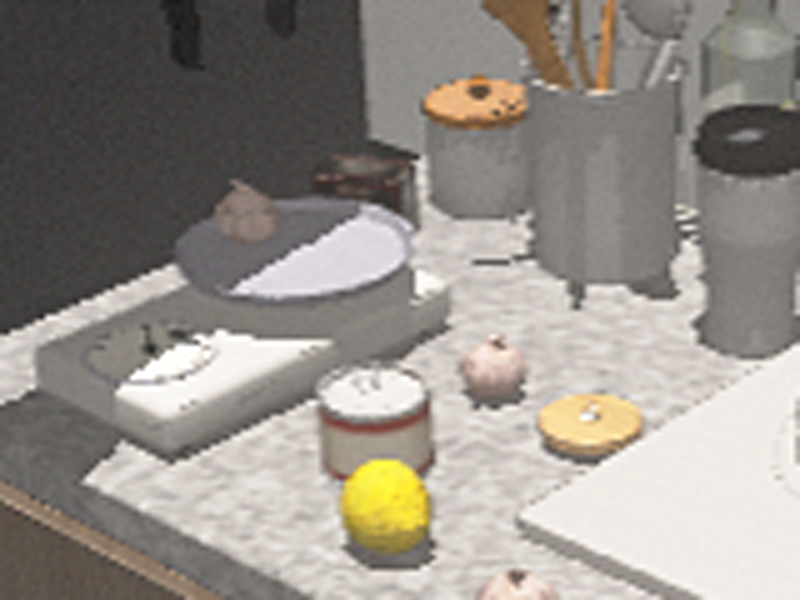

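Bulb C rests upright in the left half of the pan at crop (248,215). The pointer has turned, and bulb A stands untouched at crop (493,370). I'll go for A next.

Request:
move_arm --increments '[[[-0.4, 0.1, 0], [0, 0, 0], 0.1], [[-0.8, 0.1, 0], [0, 0, 0], 0.1], [[-0.8, 0.1, 0], [0, 0, 0], 0.1], [[-0.8, 0.1, 0], [0, 0, 0], 0.1], [[-0.8, 0.1, 0], [0, 0, 0], 0.1], [[-0.8, 0.1, 0], [0, 0, 0], 0.1], [[-0.8, 0.1, 0], [0, 0, 0], 0.1], [[-0.8, 0.1, 0], [0, 0, 0], 0.1], [[-0.7, 0.1, 0], [0, 0, 0], 0.1], [[-0.4, 0, 0], [0, 0, 0], 0.1], [[0, 0, 0.5], [0, 0, 0], 0.1], [[0, 0, 0.9], [0, 0, 0], 0.1], [[0, 0, 0.9], [0, 0, 0], 0.1], [[0, 0, 0.7], [0, 0, 0], 0.1], [[0, 0, 0.5], [0, 0, 0], 0.1], [[0, 0, 0], [0, 0, 0], 0.1], [[0, 0, 0], [0, 0, 0], 0.1], [[0, 0, 0], [0, 0, 0], 0.1]]'

```text
time_s: 12.45
position: [0.6131, 0.0222, 0.1136]
tcp_rot: [[0.0, 1.0, 0.001], [1.0, -0.0, -0.0], [-0.0, 0.001, -1.0]]
force: [0.1, -0.3, -0.3]
opening: 0.9
grasp_force: 0.0
```

```bash
python3 - <<'E'
from h import *
c=capture("scene"); save(c,"s4.png",5,(190,120,350,240)); print(read_state()["position"])
E
```

```text
[0.61352422 0.02222727 0.11417097]
```

View pics/s4.png

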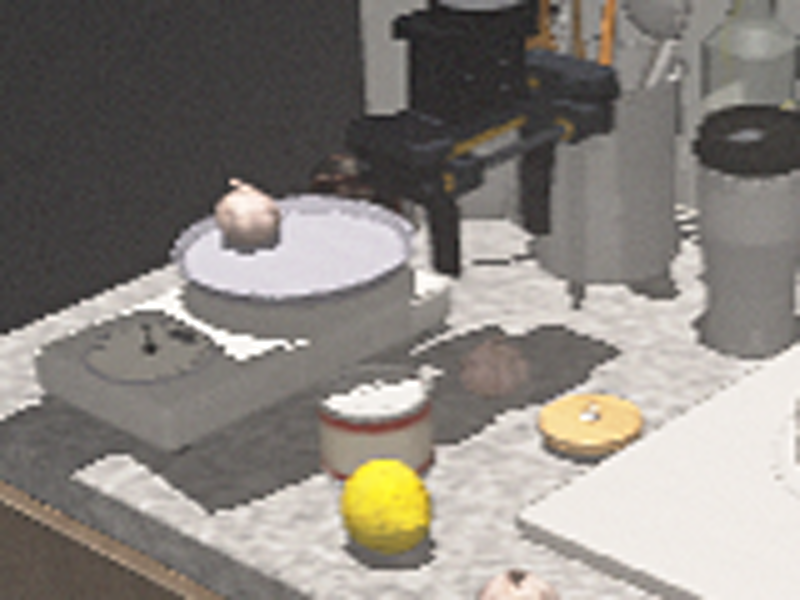

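The fingers straddle bulb A (crop 493,368) and the tin is clear. I'll go down and grip.

Request:
move_arm --increments '[[[0, 0, 0.5], [0, 0, 0], 0.1], [[0, 0, 0.5], [0, 0, 0], 0.1], [[0, 0, 0.5], [0, 0, 0], 0.1], [[0, 0, 0.5], [0, 0, 0], 0.1], [[0, 0, 0.5], [0, 0, 0], 0.1], [[0, 0, 0.4], [0, 0, 0], 0.1], [[0, 0, 0.4], [0, 0, 0], 0.1], [[0, 0, 0.2], [0, 0, 0], 0.1], [[0, 0, 0], [0, 0, 0], 0.1], [[0, 0, 0], [0, 0, 0], 1], [[0, 0, 0], [0, 0, 0], 1], [[0, 0, 0], [0, 0, 0], 1], [[0, 0, 0], [0, 0, 0], 1], [[0, 0, 0], [0, 0, 0], 1], [[0, 0, 0], [0, 0, 0], 1], [[0, 0, 0], [0, 0, 0], 1], [[0, 0, 0], [0, 0, 0], 1], [[0, 0, 0], [0, 0, 0], 1], [[0, 0, 0], [0, 0, 0], 1]]'

```text
time_s: 14.08
position: [0.6133, 0.0223, 0.0087]
tcp_rot: [[0.0, 1.0, 0.002], [1.0, -0.0, -0.0], [-0.0, 0.002, -1.0]]
force: [0.5, 0.0, 5.0]
opening: 0.56
grasp_force: 30.0
```

Request:
move_arm --increments '[[[0, 0, -0.4], [0, 0, 0], 1], [[0, 0, -0.7], [0, 0, 0], 1], [[0, 0, -0.9], [0, 0, 0], 1], [[0, 0, -1], [0, 0, 0], 1], [[0, 0, -1], [0, 0, 0], 1], [[0, 0, -1], [0, 0, 0], 1], [[0, 0, -1], [0, 0, 0], 1], [[0, 0, -0.7], [0, 0, 0], 1], [[0, 0, -0.3], [0, 0, 0], 1], [[0.35, -0.1, 0], [0, 0, 0], 1], [[0.6, -0.1, 0], [0, 0, 0], 1], [[0.6, -0.15, 0], [0, 0, 0], 1], [[0.6, -0.15, 0], [0, 0, 0], 1], [[0.6, -0.15, 0], [0, 0, 0], 1], [[0.6, -0.1, 0], [0, 0, 0], 1], [[0.6, -0.1, 0], [0, 0, 0], 1], [[0.6, -0.1, 0], [0, 0, 0], 1], [[0, 0, 0], [0, 0, 0], 1], [[0, 0, 0], [0, 0, 0], 1], [[0, 0, 0], [0, 0, 0], 1]]'

```text
time_s: 15.75
position: [0.583, 0.1588, 0.2165]
tcp_rot: [[-0.0, 1.0, -0.003], [1.0, 0.0, -0.001], [-0.001, -0.003, -1.0]]
force: [-0.2, -0.9, -0.9]
opening: 0.557
grasp_force: 30.0
```

Request:
move_arm --increments '[[[0, 0, 0.5], [0, 0, 0], 1], [[0, 0, 0.8], [0, 0, 0], 1], [[0, 0, 0.8], [0, 0, 0], 1], [[0, 0, 0.7], [0, 0, 0], 1], [[0, 0, 0.6], [0, 0, 0], 1], [[0, 0, 0.4], [0, 0, 0], 1], [[0, 0, 0.3], [0, 0, 0], 1], [[0, 0, 0.1], [0, 0, 0], 1], [[0, 0, 0.1], [0, 0, 0], 1], [[0, 0, 0.1], [0, 0, 0], 1], [[0, 0, 0.1], [0, 0, 0], 1], [[0, 0, 0.1], [0, 0, 0], 1], [[0, 0, 0.05], [0, 0, 0], 1], [[0, 0, 0], [0, 0, 0], 1], [[0, 0, 0], [0, 0, 0], 1], [[0, 0, 0], [0, 0, 0], 1]]'

```text
time_s: 17.08
position: [0.5842, 0.1589, 0.0788]
tcp_rot: [[0.0, 1.0, 0.0], [1.0, -0.0, 0.0], [0.0, 0.0, -1.0]]
force: [0.3, -0.1, -1.5]
opening: 0.557
grasp_force: 30.0
```

Request:
move_arm --increments '[[[0, 0, 0.06], [0, 0, 0], 1], [[0, 0, 0.05], [0, 0, 0], 1], [[0, 0, 0], [0, 0, 0], 1], [[0, 0, 0], [0, 0, 0], 0.4], [[0, 0, 0], [0, 0, 0], 0.3], [[0, 0, 0], [0, 0, 0], 0.2], [[0, 0, 0], [0, 0, 0], 0.1], [[0, 0, 0], [0, 0, 0], 0.1], [[0, 0, 0], [0, 0, 0], 0.1], [[0, 0, 0], [0, 0, 0], 0.1], [[0, 0, -0.2], [0, 0, 0], 0.1], [[0, 0, -0.4], [0, 0, 0], 0.1], [[0, 0, -0.7], [0, 0, 0], 0.1], [[0, 0, -0.9], [0, 0, 0], 0.1], [[0, 0, -0.9], [0, 0, 0], 0.1], [[0, 0, -0.9], [0, 0, 0], 0.1], [[0, 0, -0.9], [0, 0, 0], 0.1], [[0, 0, -0.5], [0, 0, 0], 0.1], [[0, 0, 0], [0, 0, 0], 0.1], [[0, 0, 0], [0, 0, 0], 0.1]]'

```text
time_s: 18.75
position: [0.5845, 0.1589, 0.2389]
tcp_rot: [[0.0, 1.0, 0.003], [1.0, -0.0, 0.0], [0.0, 0.003, -1.0]]
force: [-0.3, -0.1, -0.8]
opening: 0.9
grasp_force: 0.0
```

```bash
python3 - <<'E'
from h import *
c=capture("scene"); save(c,"s5.png",5,(190,130,350,250)); print(read_state()["position"],read_state()["force"])
E
```

```text
[0.58352265 0.15882506 0.23730449] [-1.64067292  0.37584543 -0.92292356]
```

View pics/s5.png

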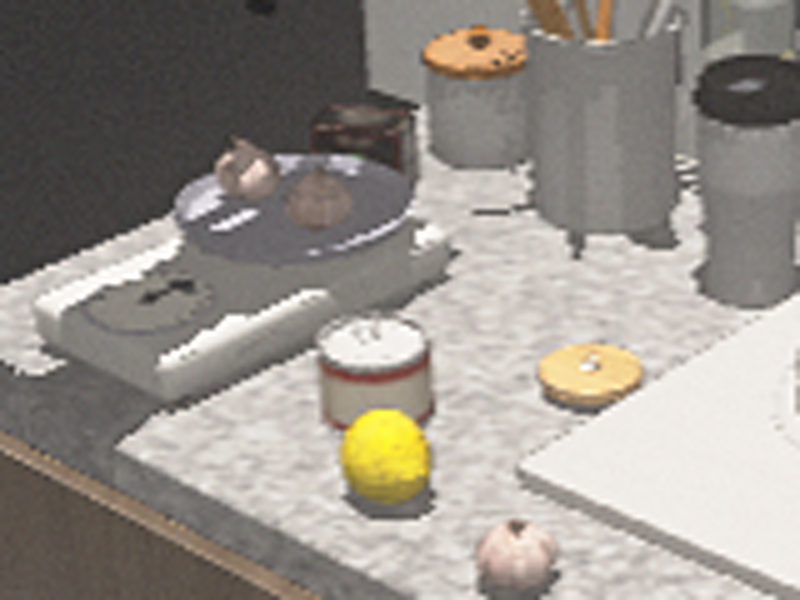

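Both bulbs lie in the pan, at crop (247,168) and (320,200). The pointer is in the dark sector at about (170,290), and spare bulb B has not moved, at (517,555). I'll hand in.

```bash
python3 -c "
from rig import *
print(hand_in())"
```

```text
the job is handed in; nothing more can be done
None
```

I laid two bulbs in the pan one at a time; in the last picture the pointer was in the dark sector and the spare bulb was where it started. I handed the job in at about 19 s, and the hand-in gave no verdict.

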